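# Unplug the marble dish and turn it to offer the marble

## Robot

A 6-joint arm with a two-finger parallel gripper is mounted at the origin on the work surface; the furniture and walls round the work are solid. World frame = base frame: x ahead of the robot, y to its left, z up, the work surface at z = 0. Lengths are in m, angles in degrees, forces in N, time in s.
With the tool pointing down it reaches from about 0.325 to 0.75 m from the base axis. Payload 7.6 kg.
Tool frame: the origin (TCP) lies between the finger pads; the fingertips stand 25 mm ahead of it and the grasp point (between the pads) lies 6 mm ahead of it; z points along the fingers, y is the line along which they close (so a half turn about z gives the same grasp; the last joint's range is limited). The gripper opens to 85 mm and grips with 20 to 120 N. Pads are 22 mm wide; open, the fingers measure 114 mm over their backs; the gripper's body (76 mm by 85 mm) begins 54 mm behind the grasp point. The pads swing forward as they close: fully open they stand 13 mm farther back than shut.
Start: joints at [-70.376, 2.991, 80.254, -0, 96.75, -4.028], TCP at [0.211, -0.481, 0.227] pointing down, gripper open.
Joint ranges: [-166.34, 166.34], [-52.06, 124.39], [6.96, 135.62], [-60.46, 240.46], [14.63, 156.25], [-167.68, 167.68]. Speed limits (degrees/s): [147.25, 147.25, 172.46, 180, 180, 180].

## Interface

Orientations are given as a 3x3 rotation matrix whose columns are the frame's x, y, z axes.
In Python, from plant import get_state, snapshot, get_calibration, job_done, boxes_of, spot_point gives the robot as it stands.
- The arm moves only by the tool move_arm, never from a script. Its argument "moves" is a list of rows, each a list of 4 numbers: the shift along the tool's x, y, z in mm, then the turn about the tool's z in degrees. A call has 1 to 8 rows; each row is the pose to reach, as a shift and turn from the pose commanded when the call began, along the tool's axes at that moment; what a row does not reach only later rows make up. A row lasts 1/10 s, in which the tool goes at most 50 mm and 8.59 degrees, less where a joint would pass 70% of its speed; a pose out of reach is approached as far as the arm can. A call with a gripper value outside its range is refused whole. "claw" is the finger opening in mm, from 0 to 85.4, set as the call begins (left out, the last holds). The fingers move at their own pace and stop on an object; the grip force is fixed at half the most. Time passes only in rows, so rows that repeat a pose let the fingers close. It gives the time, the measured TCP pose, the force, the opening and the grip force at its end, in the units of the state.
- get_state(): the state, without advancing time (a new reading comes with each control period).
- snapshot(name): name is "scene" or "side" or "wrist"; returns the picture (420x560x3 uint8, red, green, blue); there is no depth.
- get_calibration(name): a dict with "fx", "fy", "cx", "cy" (pixels), "origin" and "orientation" of the camera in the world; the wrist camera has in their place "mount" (4x4, takes a point from camera to tool coordinates, whose origin is the TCP and whose axes are the flange's). Camera axes: x right, y up, looking along -z (the intrinsics and any distortion apply to the point x, -y, -z); pixel columns grow to the right and rows downward; lengths in m; the calibration is good to about 2 mm. A picture is of the moment at which its call begins: read the wrist's pose just before it. get_calibration takes no time and is no camera call.
- job_done(): hands the job in; it is judged then, once.
Trained networks look in the newest picture that a camera, given by its name, has taken for a name from the list of things; names that differ only in an ending like _2 or _b are one class to them, and where a whole thing is asked for, a point or a joint stands for the part that bears it (a point fixed in the world has none). Each returns a list of dicts, best first, with "p" (0 to 1); they miss things now and then, are a little off and sometimes report something else, mostly with a low value. They report only what shows in the picture. A call takes as long as a camera call.
- boxes_of(camera, query): "point" ([x, y, z] in m, in the coordinates of the camera as it stood for that picture, good to about 4 mm: the middle of the surface that is visible of it).
- spot_point(camera, query): "point" ([x, y, z] in m, in the coordinates of the camera as it stood for that picture, good to about 4 mm: a listed point, or the origin of a listed thing).
The state is a dict: "clock": time; "joint_positions": joint angles; "joint_velocities": joint speeds; "joint_torque": joint torques, N m; "ee_pos": TCP position; "tool_rot": TCP orientation; "contact_force": force on the tool from outside, world axes, zero at the start; "ft_torque": the same for the moment, N m; "gripper_width": finger opening in m; "grip_force": force on a finger pad.
Only numpy, scipy, OpenCV 4.12 (cv2) and the standard library are available. Lean on these libraries where they do the work, as an engineer would, in place of code of your own. Each camera call takes 0.05 s, during which the arm holds its last target. There are 200 camera calls.

## Task

Take the blue marble dish by its handle and draw it straight up out of its charging dock, whose sprung catch lets go with a small tug. About 10 cm above the dock, turn the dish a full quarter turn (either way) from how it stood in the dock, so that its open side comes round, keeping it level with the marble resting in the middle all the while. Finish while still holding it there, level and steady over the dock for someone to take the marble; do not touch the marble or push the other things on the desk about.

Things in the scene. Friction and masses are not known exactly. Their poses are not given: they have to be found in the camera images.
- dish: round blue dish, 111 mm across, 21 mm high, about 180 g; origin at the centre of its flat underside, z up. Inside is a shallow cone (7 degrees to 30 mm radius, then a steeper rim). Hoop handle in its y-z plane: posts at y = +-55 mm, bar along y 90 mm up; open along x. Under it a keyed plug 27 (x) by 16 (y) mm goes 16.5 mm down into the dock: it can turn only once lifted over 17 mm
- dish_grip (a point): centre of the black rubber grip in the middle of the handle bar, 90 mm above the dish's underside: a block 14 mm (dish x) by 46 mm (dish y) by 18 mm high, to be pinched across its 14 mm from above; axes as the dish's. The marble's top is 64 mm below it
- dish_mid (a point): point in the dish where the marble's centre lies when it rests in the middle, 15.6 mm above the dish's underside; axes as the dish's
- marble_center (a point): centre of the loose amber glass marble, 22 mm in diameter, about 16 g, resting in the middle of the dish
- dock_top (a point): centre of the top face of the fixed white charging dock, 98 x 98 x 26 mm, on the desk; x and y axes parallel to the dish's while it is plugged in. The dish's underside sits on this face with its plug in the socket, where two sprung noses catch ridges on the plug: pulling free takes about 8 to 15 N straight up within the first 8 mm, then it lifts freely
- dock: the same dock, origin at the centre of its underside
- marble: the same marble (its axes turn as it rolls)
- mouse: white computer mouse, 113x58x26 mm, bystander, origin under its centre
- jar_white: small white jar, 45 mm across, 54 mm high, bystander
- sticky_notes: pad of sticky notes, 63x62x10 mm, bystander
- pen_black: black pen, 151 mm long, bystander

How it is judged:
By the outcome, as a careful person would: the job done as asked, in the order asked, and still so for the second after the job is handed in, while the arm keeps its last pose, push and grip.
It also fails if it takes over 35 s, if anything falls off the work surface, if the arm or the gripper's body presses on something with over 40 N, if the wrist force passes 120 N, or if a joint passes its speed limit or range.

## Working session

There is one attempt and no reset: what is moved stays moved. The work goes in short steps, Python scripts to look and compute and a tool call to move; the robot and the scene stay as the last step left them, time stands still between calls to the robot, and variables do not carry over. Pictures are saved under pics/ and viewed, at most 10 in all, crops included, and the job is handed in when it is done.

Besides the shell and the picture viewer there is one more tool, called after "Emit:" as a command line: name --pt "numbers of a row" for each row, then --argument value for the rest. move_arm: Moves the arm, as the interface text tells. Its arguments: {"type":"object","properties":{"moves":{"type":"array","items":{"type":"array","items":{"type":"number"}}},"claw":{"type":"number"}},"required":["moves"]}

```bash
mkdir -p pics
cat > h.py <<'E'
import numpy as np, cv2
from plant import *
def cam(n):
    c=get_calibration(n)
    if 'mount' in c:
        s=get_state(); T=np.eye(4); T[:3,:3]=np.array(s['tool_rot']); T[:3,3]=s['ee_pos']
        return c, T@np.array(c['mount'])
    T=np.eye(4); T[:3,:3]=np.array(c['orientation']); T[:3,3]=c['origin']; return c,T
def look(n,qs,save=None):
    c,T=cam(n); im=snapshot(n)
    if save: cv2.imwrite('pics/'+save,cv2.cvtColor(im,cv2.COLOR_RGB2BGR))
    for q in qs:
        for d in spot_point(n,q)[:2]:
            p=np.array(d['point']); w=T[:3,:3]@p+T[:3,3]
            u=c['cx']+c['fx']*p[0]/-p[2]; v=c['cy']+c['fy']*-p[1]/-p[2]
            print(n,q,round(d['p'],2),w.round(4),(round(u),round(v)))
E
python3 - <<'E'
from h import *
s=get_state(); print(s['clock'],np.array(s['tool_rot']).round(3))
for n in('scene','side'): look(n,['dish_grip','dish','dock_top','marble_center','jar_white','mouse'],n+'1.png')
E
```

```text
0.0 [[ 0.916  0.401 -0.   ]
 [ 0.401 -0.916  0.001]
 [ 0.    -0.002 -1.   ]]
scene dish_grip 0.77 [ 0.54   -0.0595  0.1135] (329, 188)
scene dish 0.69 [ 0.5368 -0.0608  0.0218] (327, 224)
scene dock_top 0.75 [ 0.5317 -0.0618  0.0253] (328, 224)
scene marble_center 0.63 [ 0.5323 -0.0583  0.0386] (327, 219)
scene jar_white 0.87 [3.365e-01 2.066e-01 1.000e-04] (234, 325)
scene jar_white 0.68 [ 0.5293 -0.0592  0.0389] (328, 220)
side dish_grip 0.63 [ 0.5327 -0.0627  0.118 ] (234, 186)
side dish 0.93 [ 0.5341 -0.0626  0.0289] (236, 214)
side dish 0.71 [ 0.6819 -0.0651  0.0033] (181, 240)
side dock_top 0.95 [ 0.5329 -0.0599  0.0228] (237, 216)
side marble_center 0.42 [ 0.5366 -0.0629  0.0437] (235, 210)
side mouse 0.66 [ 0.3645 -0.0869  0.0027] (288, 196)
```

```bash
python3 -c "
import cv2,numpy as np
a=cv2.imread('pics/scene1.png');b=cv2.imread('pics/side1.png')
cv2.imwrite('pics/both.png',cv2.resize(np.hstack([a[60:400,130:530],b[60:400,60:460]]),None,fx=1,fy=1))"
```

```text
(no output)
```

View pics/both.png

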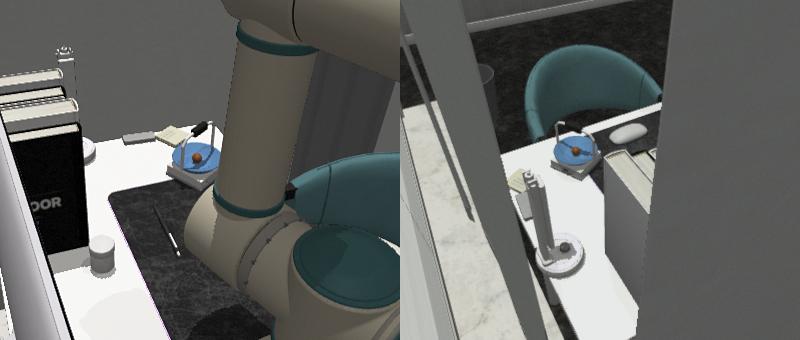

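The dish is clear on top, with the grip near (0.535, -0.061, 0.116). The mouse is behind it, and the books and lamp are to the left. I'll go above it.

Emit:
move_arm --pt "15 -8 -20 0" --pt "55 -30 -50 0" --pt "100 -55 -80 0" --pt "143 -79 -100 0" --pt "187 -103 -100 0" --pt "230 -127 -100 0" --pt "274 -151 -100 0" --pt "318 -175 -100 0" --claw 85

```text
clock: 1.5
ee_pos: [0.423, -0.2036, 0.3269]
tool_rot: [[0.916, 0.401, 0.001], [0.401, -0.916, -0.001], [0.001, 0.001, -1.0]]
contact_force: [1.2, -0.4, 0.6]
gripper_width: 0.0846
grip_force: 0.0
```

Run:
```python
from h import *
s=get_state(); print(s['clock'],s['ee_pos'],np.array(s['joint_positions']).round(1))
print(np.array(get_calibration('wrist')['mount']).round(3))
look('wrist',['dish_grip','dish_mid','dock_top','marble_center'],'w1.png')
```

```text
1.5 [ 0.42301929 -0.20361301  0.32687776] [-30.2  -6.   77.7  -0.  108.2  36.2]
[[ 0.     0.963  0.271  0.07 ]
 [ 1.    -0.    -0.     0.   ]
 [-0.     0.271 -0.963 -0.147]
 [ 0.     0.     0.     1.   ]]
wrist dish_grip 0.72 [ 0.3652 -0.0843 -0.0016] (191, 168)
wrist dish_grip 0.6 [ 0.5351 -0.059   0.1162] (192, 23)
wrist dish_mid 0.97 [ 0.5371 -0.0561  0.0417] (206, 38)
wrist marble_center 0.63 [ 0.538  -0.0607  0.0384] (210, 39)
```

View pics/w1.png

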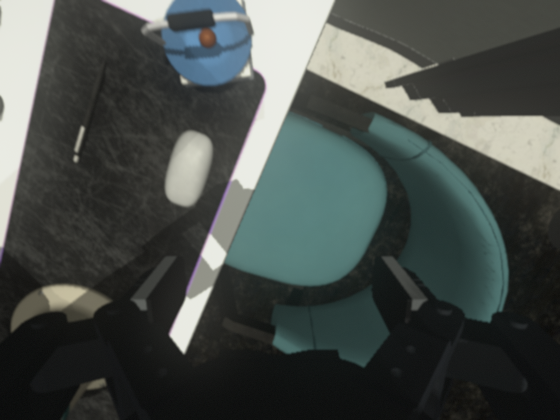

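The view shows the dish at about (207, 40), with its black grip at (190, 20). The bar runs almost along the image x axis, so I need a turn of about -94° and a move over the grip.

Emit:
move_arm --pt "30 -16 0 -8" --pt "65 -35 0 -16.5" --pt "100 -55 0 -25" --pt "135 -74 10 -33.5" --pt "160 -87 25 -42" --pt "160 -87 40 -50.5" --pt "160 -87 60 -59" --pt "160 -87 80 -67"

```text
clock: 2.55
ee_pos: [0.5336, -0.0633, 0.2458]
tool_rot: [[-0.015, 1.0, 0.0], [1.0, 0.015, -0.0], [-0.0, 0.0, -1.0]]
contact_force: [-0.1, 0.3, -0.1]
gripper_width: 0.0846
grip_force: 0.0
```

Emit:
move_arm --pt "0 0 5 -8.5" --pt "0 0 7 -17" --pt "0 0 7 -25" --pt "0 0 7 -27" --pt "0 0 7 -27" --pt "0 0 7 -27"

```text
clock: 3.15
ee_pos: [0.5336, -0.0628, 0.2395]
tool_rot: [[-0.461, 0.887, 0.0], [0.887, 0.461, -0.0], [-0.0, -0.0, -1.0]]
contact_force: [-0.0, 0.8, -0.6]
gripper_width: 0.0847
grip_force: 0.0
```

Run:
```python
from h import *
s=get_state(); print(s['clock'],s['ee_pos'],np.array(s['joint_positions']).round(1),np.array(s['tool_rot']).round(3).tolist())
look('wrist',['dish_grip','dish_mid','dock_top','marble_center'],'w2.png')
```

```text
3.15 [ 0.53360074 -0.06284236  0.2395102 ] [-10.6   4.8  76.9  -0.   98.3 -38.1] [[-0.461, 0.887, 0.0], [0.887, 0.461, -0.0], [-0.0, -0.0, -1.0]]
wrist dish_grip 0.59 [ 0.5345 -0.0568  0.1135] (282, 192)
wrist dish_mid 0.76 [ 0.5388 -0.0577  0.0408] (284, 179)
wrist dish_mid 0.42 [ 0.3633 -0.0886 -0.0039] (142, 128)
```

View pics/w2.png

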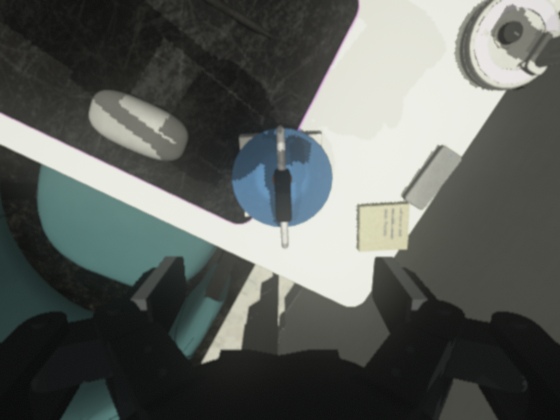

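The handle runs vertically in the image from (281,130) to (285,245), with the grip at (282,195). The fingers straddle x≈280. Next I'll measure the residual from the dark grip pixels.

```bash
cat >> h.py <<'E'
def proj(c,T,uv,z):
    uv=np.atleast_2d(uv).astype(float)
    d=np.c_[(uv[:,0]-c['cx'])/c['fx'],-(uv[:,1]-c['cy'])/c['fy'],-np.ones(len(uv))]@T[:3,:3].T
    return T[:3,3]+d*((z-T[2,3])/d[:,2])[:,None]
E
python3 - <<'E'
from h import *
c,T=cam('wrist'); print({k:v for k,v in c.items() if k!='mount'})
s=get_state(); R=np.array(s['tool_rot']); e=np.array(s['ee_pos'])
g=cv2.cvtColor(cv2.imread('pics/w2.png'),cv2.COLOR_BGR2GRAY)
m=np.zeros_like(g); m[160:226,270:296]=(g[160:226,270:296]<45)
n,l,st,ct=cv2.connectedComponentsWithStats(m); i=1+st[1:,4].argmax(); print(st[i],ct[i])
v,u=np.where(l==i); P=proj(c,T,np.c_[u,v],.125)
q=(P-e)@R   # tool coords
(ce,sz,an)=cv2.minAreaRect((q[:,:2]*1000).astype(np.float32)); print('tool mm',ce,sz,an)
w,V=np.linalg.eigh(np.cov(q[:,:2].T)); d=V[:,1]; print('long axis deg from tool x',np.degrees(np.arctan2(d[1],d[0])))
for z in(.125,.02):
  for a,b in(((281,130),(285,245)),((240,135),(322,131)),((240,135),(246,218))):
    A=(proj(c,T,[a,b],z)-e)@R; D=A[1]-A[0]; print(z,a,b,np.degrees(np.arctan2(D[1],D[0])))
E
```

```text
{'fx': 316.1840859826509, 'fy': 316.1840859826509, 'cx': 278.642370147372, 'cy': 205.84762906226342}Traceback (most recent call last):
  File "<stdin>", line 6, in <module>
ValueError: attempt to get argmax of an empty sequence
```

```bash
python3 -c "
import cv2
a=cv2.imread('pics/w2.png');cv2.imwrite('pics/w2c.png',cv2.resize(a[115:260,205:350],None,fx=4,fy=4,interpolation=2))"
```

```text
(no output)
```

View pics/w2c.png

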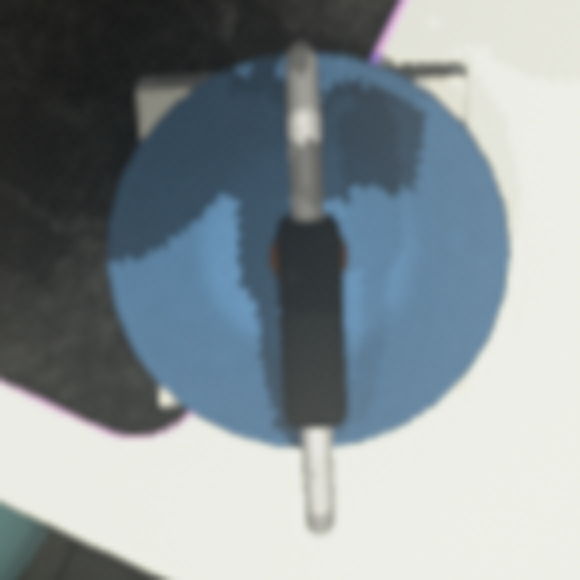

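The crop shows the grip axis from (310,218) to (316,425), i.e. full-frame (282.5,169.5) to (284,221).

Run:
```python
from h import *
c,T=cam('wrist')
s=get_state(); R=np.array(s['tool_rot']); e=np.array(s['ee_pos'])
f=lambda u,v:(205+u/4,115+v/4)
for z,a,b in((.125,f(310,218),f(316,425)),(.116,f(303,60),f(320,520)),(.026,f(135,78),f(467,68)),(.026,f(137,78),f(160,405))):
    A=(proj(c,T,[a,b],z)-e)@R*1000; D=A[1]-A[0]; print(z,A[:,:2].round(1).tolist(),np.linalg.norm(D).round(1),np.degrees(np.arctan2(D[1],D[0])).round(1))
```

```text
0.125 [[26.4, 4.0], [-19.0, 5.5]] 45.4 178.1
0.116 [[58.0, 2.6], [-45.0, 6.7]] 103.1 177.7
0.026 [[49.5, -43.4], [52.2, 48.8]] 92.3 88.3
0.026 [[49.5, -42.9], [-46.0, -39.2]] 95.5 177.8
```

Emit:
move_arm --pt "2 2 20 -2" --pt "4 4.5 50 -2" --pt "4 4.5 70 -2" --pt "4 4.5 80 -2" --pt "4 4.5 80 -2" --pt "4 4.5 80 -2" --claw 50

```text
clock: 4.0
ee_pos: [0.5364, -0.056, 0.1606]
tool_rot: [[-0.495, 0.869, 0.002], [0.869, 0.495, -0.0], [-0.001, 0.001, -1.0]]
contact_force: [0.1, 0.4, 0.2]
gripper_width: 0.0501
grip_force: 0.0
```

Run:
```python
from h import *
s=get_state(); print(s['clock'],s['ee_pos'])
look('wrist',['dish_grip'],'w3.png')
```

```text
4.0 [ 0.53640661 -0.05603108  0.16062734]
wrist dish_grip 0.65 [ 0.5372 -0.0572  0.1166] (278, 230)
```

View pics/w3.png

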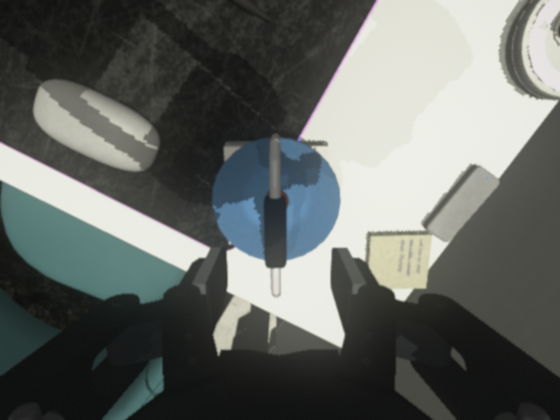

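The grip is at (276, 232), vertical and between the fingers (228 and 330), about 1 mm left of the centre. I'll descend and close.

Emit:
move_arm --pt "0 -1 15 0" --pt "0 -1 28 0" --pt "0 -1 36 0" --pt "0 -1 39 0" --pt "0 -1 39 0" --pt "0 -1 39 0" --claw 40

```text
clock: 4.7
ee_pos: [0.5353, -0.0565, 0.1208]
tool_rot: [[-0.495, 0.869, 0.001], [0.869, 0.495, -0.0], [-0.001, 0.0, -1.0]]
contact_force: [0.5, 0.1, 0.2]
gripper_width: 0.04
grip_force: 0.0
```

Emit:
move_arm --pt "0 0 0 0" --pt "0 0 0 0" --pt "0 0 0 0" --pt "0 0 0 0" --pt "0 0 0 0" --pt "0 0 0 0" --claw 20

```text
clock: 5.3
ee_pos: [0.5351, -0.0564, 0.1205]
tool_rot: [[-0.495, 0.869, 0.0], [0.869, 0.495, -0.0], [-0.0, 0.0, -1.0]]
contact_force: [0.3, 0.4, -0.2]
gripper_width: 0.0201
grip_force: 0.0
```

Emit:
move_arm --pt "0 0 0 0" --pt "0 0 0 0" --pt "0 0 0 0" --pt "0 0 0 0" --pt "0 0 0 0" --pt "0 0 0 0" --claw 5

```text
clock: 5.9
ee_pos: [0.5351, -0.0564, 0.1205]
tool_rot: [[-0.495, 0.869, 0.0], [0.869, 0.495, -0.0], [-0.0, 0.0, -1.0]]
contact_force: [0.5, -0.0, 0.8]
gripper_width: 0.0047
grip_force: 0.1
```

Run:
```python
from h import *
s=get_state(); print(s['clock'],s['ee_pos'],s['contact_force'],s['ft_torque'],s['gripper_width'])
look('wrist',['marble_center'],'w4.png')
```

```text
5.9 [ 0.53507869 -0.05641739  0.12048217] [ 0.49318757 -0.0013648   0.79123918] [ 0.01293528 -0.01599928 -0.07345235] 0.004748700148013563
wrist marble_center 0.58 [ 0.5359 -0.059   0.0394] (277, 215)
```

View pics/w4.png

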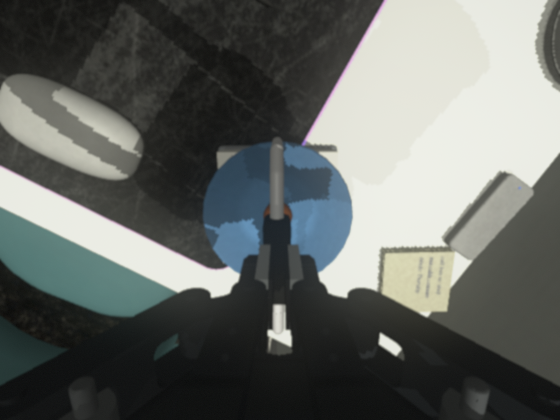

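The opening reads 4.7 mm with no grip force, although the grip is 14 mm wide. I'll take a closer look before pulling.

```bash
python3 -c "
import cv2
a=cv2.imread('pics/w4.png');a=cv2.convertScaleAbs(a,alpha=2.2,beta=15);cv2.imwrite('pics/w4c.png',cv2.resize(a[200:360,190:370],None,fx=3.7,fy=3.7,interpolation=2))"
python3 - <<'E'
from h import *
for n in('scene','side'): look(n,['dish_grip','dish'],n+'2.png')
E
```

```text
side dish_grip 0.58 [ 0.5323 -0.0627  0.118 ] (234, 186)
side dish_grip 0.19 [ 0.5407 -0.063   0.0415] (233, 211)
side dish 0.97 [ 0.5355 -0.0614  0.0277] (236, 215)
```

View pics/w4c.png

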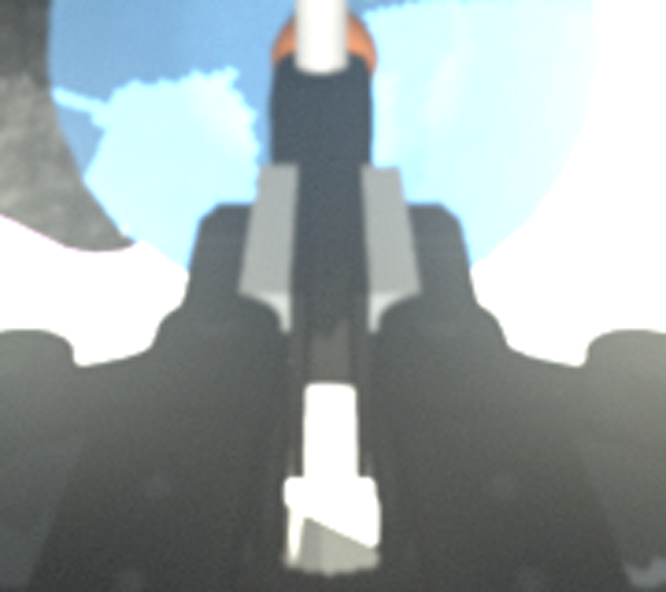

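The pads seem to overlap the grip's outline, from crop (297,165) to (362,165), while the grip is about 100 px wide there. I'll project the expected geometry to see whether the fingers are above it.

Run:
```python
from h import *
c=get_calibration('wrist'); M=np.linalg.inv(np.array(c['mount']))
def px(p):
    q=M[:3,:3]@(np.array(p)/1000)+M[:3,3]; return (round(c['cx']+c['fx']*q[0]/-q[2],1),round(c['cy']-c['fy']*q[1]/-q[2],1))
for dz in(0,10,20,30): print('grip z centre at tool',4.5+dz,[px((x,y,-4.5+dz)) for x in(23,-23) for y in(-7,7)], 'marble',px((0,0,80+dz)))
for w in(2.35,7): print('pads',w,[px((x,w,z)) for x in(11,-11) for z in(25,12,0)])
print(c['mount'].round(4).tolist() if hasattr(c['mount'],'round') else c['mount'])
```

```text
grip z centre at tool 4.5 [(np.float64(262.4), np.float64(217.4)), (np.float64(292.0), np.float64(217.4)), (np.float64(263.6), np.float64(302.9)), (np.float64(290.9), np.float64(302.9))] marble (np.float64(277.6), np.float64(211.9))
grip z centre at tool 14.5 [(np.float64(263.3), np.float64(211.3)), (np.float64(291.2), np.float64(211.3)), (np.float64(264.4), np.float64(292.4)), (np.float64(290.2), np.float64(292.4))] marble (np.float64(277.6), np.float64(208.2))
grip z centre at tool 24.5 [(np.float64(264.2), np.float64(205.9)), (np.float64(290.4), np.float64(205.9)), (np.float64(265.1), np.float64(283.1)), (np.float64(289.6), np.float64(283.1))] marble (np.float64(277.6), np.float64(204.7))
grip z centre at tool 34.5 [(np.float64(264.9), np.float64(201.0)), (np.float64(289.8), np.float64(201.0)), (np.float64(265.8), np.float64(274.7)), (np.float64(289.0), np.float64(274.7))] marble (np.float64(277.6), np.float64(201.5))
pads 2.35 [(np.float64(281.5), np.float64(221.5)), (np.float64(281.7), np.float64(229.3)), (np.float64(282.0), np.float64(237.6)), (np.float64(281.4), np.float64(256.8)), (np.float64(281.6), np.float64(266.8)), (np.float64(281.8), np.float64(277.5))]
pads 7 [(np.float64(289.6), np.float64(221.5)), (np.float64(290.4), np.float64(229.3)), (np.float64(291.3), np.float64(237.6)), (np.float64(289.2), np.float64(256.8)), (np.float64(290.0), np.float64(266.8)), (np.float64(290.8), np.float64(277.5))]
[[0.0005, 0.9621, 0.2725, 0.069], [1.0, -0.0001, -0.0013, 0.0005], [-0.0013, 0.2725, -0.9621, -0.1468], [0.0, 0.0, 0.0, 1.0]]
```

Emit:
move_arm --pt "0 0 0 0" --pt "0 0 0 0" --pt "0 0 0 0" --claw 0

```text
clock: 6.6
ee_pos: [0.5351, -0.0564, 0.1204]
tool_rot: [[-0.495, 0.869, -0.0], [0.869, 0.495, -0.0], [-0.0, -0.0, -1.0]]
contact_force: [0.3, 0.7, -0.1]
gripper_width: -0.0002
grip_force: 0.0
```

The gripper closed fully, so nothing is held. I'll compare the three views in one picture.

Run:
```python
from h import *
P=[]
for n,(u,v,r) in dict(wrist=(278,260,60),side=(235,190,45),scene=(328,195,45)).items():
    a=cv2.cvtColor(snapshot(n),cv2.COLOR_RGB2BGR); a=a[v-r:v+r,u-r:u+r]
    if n=='wrist': a=cv2.convertScaleAbs(a,alpha=2,beta=10)
    P.append(cv2.resize(a,(400 if n=='wrist' else 390,)*2,interpolation=2) if n!='scene' else cv2.resize(a,(200,200)))
b=np.zeros((400,800,3),np.uint8); b[:,:400]=P[0]; b[:390,405:795]=P[1]
b=np.vstack([b,np.zeros((200,800,3),np.uint8)]); b[400:,:200]=P[2]; cv2.imwrite('pics/cmp.png',b)
```

```text
(no output)
```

View pics/cmp.png

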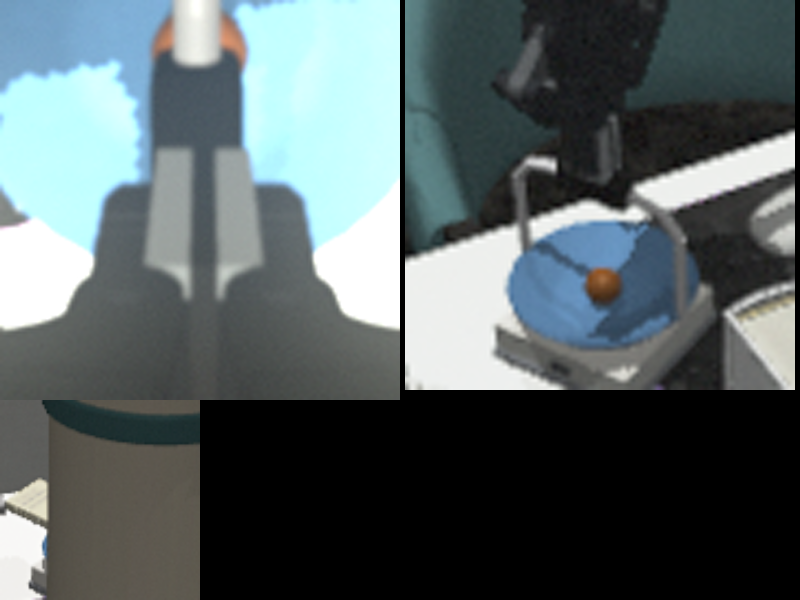

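The side view shows the fingertips just above the grip. The wrist view puts the tips about 10 mm behind the TCP, some 35 mm short of the stated length. I'll reopen and go about 33 mm deeper.

Emit:
move_arm --pt "0 0 0 0" --pt "0 0 0 0" --pt "0 0 0 0" --pt "0 0 0 0" --pt "0 0 0 0" --pt "0 0 0 0" --claw 50

```text
clock: 7.35
ee_pos: [0.5351, -0.0564, 0.1205]
tool_rot: [[-0.495, 0.869, 0.0], [0.869, 0.495, -0.0], [-0.0, -0.0, -1.0]]
contact_force: [0.4, 0.2, -0.4]
gripper_width: 0.0504
grip_force: 0.0
```

Emit:
move_arm --pt "0 -0.8 8 0" --pt "0 -0.8 17 0" --pt "0 -0.8 25 0" --pt "0 -0.8 30 0" --pt "0 -0.8 33 0" --pt "0 -0.8 33 0" --pt "0 -0.8 33 0"

```text
clock: 8.05
ee_pos: [0.5345, -0.0568, 0.0877]
tool_rot: [[-0.495, 0.869, 0.0], [0.869, 0.495, -0.0], [-0.0, 0.0, -1.0]]
contact_force: [0.4, -0.5, 0.5]
gripper_width: 0.0503
grip_force: 0.0
```

Emit:
move_arm --pt "0 0 0 0" --pt "0 0 0 0" --pt "0 0 0 0" --pt "0 0 0 0" --pt "0 0 0 0" --claw 20

```text
clock: 8.55
ee_pos: [0.5344, -0.0568, 0.0875]
tool_rot: [[-0.495, 0.869, 0.0], [0.869, 0.495, -0.0], [-0.0, 0.0, -1.0]]
contact_force: [-0.3, 0.7, -0.2]
gripper_width: 0.0198
grip_force: 0.0
```

Emit:
move_arm --pt "0 0 0 0" --pt "0 0 0 0" --pt "0 0 0 0" --pt "0 0 0 0" --pt "0 0 0 0" --claw 5

```text
clock: 9.05
ee_pos: [0.5344, -0.0569, 0.0876]
tool_rot: [[-0.495, 0.869, 0.0], [0.869, 0.495, -0.0], [-0.0, -0.0, -1.0]]
contact_force: [-1.9, 0.1, 2.1]
gripper_width: 0.0129
grip_force: 59.0
```

Run:
```python
from h import *
s=get_state(); print(s['clock'],s['ee_pos'],s['contact_force'],s['ft_torque'],s['gripper_width'],s['grip_force'])
P=[]
for n,(u,v,r) in dict(wrist=(278,260,60),side=(235,190,45)).items():
    a=cv2.cvtColor(snapshot(n),cv2.COLOR_RGB2BGR); a=a[v-r:v+r,u-r:u+r]
    if n=='wrist': a=cv2.convertScaleAbs(a,alpha=2,beta=10)
    P.append(cv2.resize(a,(400,400),interpolation=2))
cv2.imwrite('pics/cmp2.png',np.hstack(P))
```

```text
9.05 [ 0.53438294 -0.05687105  0.08761797] [-1.88711871  0.12569815  2.14222421] [ 0.02046779  0.22845312 -0.01989375] 0.01290688397694735 59.00507032871246
```

View pics/cmp2.png

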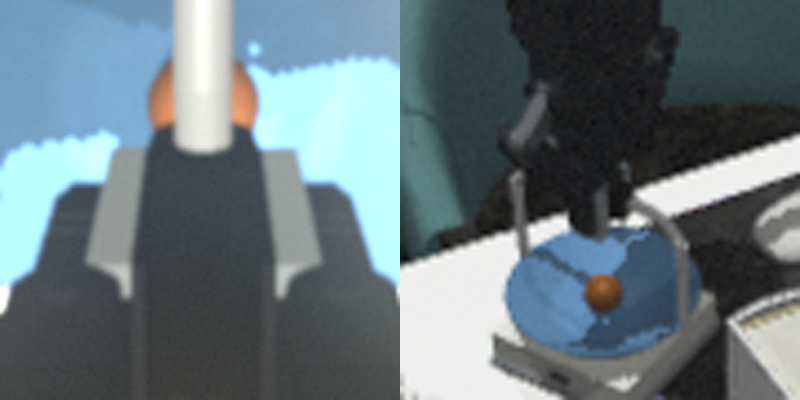

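The grip is firm (12.9 mm, 59 N), and the marble is in the middle. I'll draw it up gently.

Emit:
move_arm --pt "0 0 -1 0" --pt "0 0 -2 0" --pt "0 0 -3 0" --pt "0 0 -4 0" --pt "0 0 -5 0" --pt "0 0 -6 0" --pt "0 0 -7 0" --pt "0 0 -8 0"

```text
clock: 9.95
ee_pos: [0.5346, -0.057, 0.0966]
tool_rot: [[-0.495, 0.869, 0.001], [0.869, 0.495, -0.0], [-0.001, 0.0, -1.0]]
contact_force: [-1.8, -0.8, -3.1]
gripper_width: 0.0133
grip_force: 60.2
```

Emit:
move_arm --pt "0 0 -1 0" --pt "0 0 -2 0" --pt "0 0 -3.5 0" --pt "0 0 -5 0" --pt "0 0 -6.5 0" --pt "0 0 -8 0" --pt "0 0 -9.5 0" --pt "0 0 -11 0"

```text
clock: 10.75
ee_pos: [0.5344, -0.0568, 0.1066]
tool_rot: [[-0.495, 0.869, 0.0], [0.869, 0.495, -0.0], [-0.0, 0.0, -1.0]]
contact_force: [0.6, -0.6, -1.8]
gripper_width: 0.0129
grip_force: 60.5
```

Run:
```python
from h import *
s=get_state(); print(s['clock'],s['ee_pos'],s['contact_force'],s['ft_torque'],s['gripper_width'],s['grip_force'])
look('side',['dish','dish_grip','dish_mid','marble_center'])
```

```text
10.75 [ 0.53439876 -0.0568149   0.1066022 ] [ 0.63136216 -0.5512479  -1.78665725] [-0.01612028  0.03276209  0.02777318] 0.01294283465345704 60.453819036483765
side dish 0.57 [ 0.5361 -0.0604  0.0506] (235, 208)
side dish_grip 0.69 [ 0.5322 -0.0639  0.1381] (234, 179)
side dish_mid 0.9 [ 0.535  -0.0577  0.0602] (236, 206)
side marble_center 0.5 [ 0.5369 -0.0634  0.0617] (234, 204)
```

It is free and carrying its weight (about 1.8 N). I'll lift it to about 100 mm with a smooth ramp.

Emit:
move_arm --pt "0 0 -2 0" --pt "0 0 -6 0" --pt "0 0 -12 0" --pt "0 0 -19 0" --pt "0 0 -26 0" --pt "0 0 -33 0" --pt "0 0 -40 0" --pt "0 0 -47 0"

```text
clock: 11.8
ee_pos: [0.5344, -0.0568, 0.1542]
tool_rot: [[-0.495, 0.869, 0.0], [0.869, 0.495, -0.0], [-0.0, 0.0, -1.0]]
contact_force: [-0.3, -0.5, -3.1]
gripper_width: 0.0129
grip_force: 60.5
```

Emit:
move_arm --pt "0 0 -7 0" --pt "0 0 -13 0" --pt "0 0 -19 0" --pt "0 0 -24 0" --pt "0 0 -28 0" --pt "0 0 -31 0" --pt "0 0 -33 0" --pt "0 0 -34 0"

```text
clock: 12.6
ee_pos: [0.5344, -0.0568, 0.1876]
tool_rot: [[-0.495, 0.869, -0.0], [0.869, 0.495, -0.0], [-0.0, -0.0, -1.0]]
contact_force: [-0.3, 0.2, -2.7]
gripper_width: 0.0136
grip_force: 60.4
```

Run:
```python
from h import *
s=get_state(); print(s['clock'],s['ee_pos'],np.array(s['joint_positions']).round(1),s['ft_torque'])
look('side',['dish','dish_grip','dish_mid','marble_center','dock_top'])
```

```text
12.6 [ 0.53436294 -0.05681144  0.18756399] [-10.    5.8  81.7  -0.   92.5 -39.7] [ 0.07122364 -0.00379767 -0.04950129]
side dish 0.81 [ 0.5333 -0.063   0.1272] (234, 183)
side dish_grip 0.69 [ 0.5303 -0.0629  0.2182] (232, 149)
side dish_mid 0.6 [ 0.5369 -0.0579  0.1434] (233, 179)
side marble_center 0.57 [ 0.6823 -0.0595  0.0018] (182, 242)
side marble_center 0.52 [ 0.5395 -0.0616  0.1441] (231, 178)
side dock_top 0.58 [ 0.5342 -0.062   0.0268] (236, 215)
```

Emit:
move_arm --pt "0 0 0 0.5" --pt "0 0 0 1.5" --pt "0 0 0 3.5" --pt "0 0 0 6.5" --pt "0 0 0 10.5" --pt "0 0 0 15" --pt "0 0 0 19.5" --pt "0 0 0 24"

```text
clock: 13.7
ee_pos: [0.5344, -0.0568, 0.1875]
tool_rot: [[-0.094, 0.996, -0.0], [0.996, 0.094, -0.0], [-0.0, -0.0, -1.0]]
contact_force: [0.7, 0.7, -1.6]
gripper_width: 0.013
grip_force: 60.5
```

Emit:
move_arm --pt "0 0 0 4.5" --pt "0 0 0 9" --pt "0 0 0 13.5" --pt "0 0 0 18" --pt "0 0 0 22.5" --pt "0 0 0 27" --pt "0 0 0 31.5" --pt "0 0 0 36"

```text
clock: 14.5
ee_pos: [0.5344, -0.0568, 0.1875]
tool_rot: [[0.509, 0.861, 0.0], [0.861, -0.509, -0.0], [-0.0, 0.0, -1.0]]
contact_force: [0.0, -0.1, -2.1]
gripper_width: 0.0132
grip_force: 60.4
```

Emit:
move_arm --pt "0 0 0 4.5" --pt "0 0 0 9" --pt "0 0 0 13.5" --pt "0 0 0 18" --pt "0 0 0 22" --pt "0 0 0 25.5" --pt "0 0 0 28" --pt "0 0 0 30"

```text
clock: 15.3
ee_pos: [0.5344, -0.0568, 0.1874]
tool_rot: [[0.87, 0.492, 0.0], [0.492, -0.87, -0.0], [-0.0, 0.0, -1.0]]
contact_force: [0.8, -0.7, -2.6]
gripper_width: 0.0131
grip_force: 60.5
```

Emit:
move_arm --pt "0 0 0 0" --pt "0 0 0 0" --pt "0 0 0 0" --pt "0 0 0 0" --pt "0 0 0 0" --pt "0 0 0 0" --pt "0 0 0 0" --pt "0 0 0 0"

```text
clock: 16.1
ee_pos: [0.5344, -0.0568, 0.1875]
tool_rot: [[0.869, 0.495, 0.0], [0.495, -0.869, -0.0], [-0.0, 0.0, -1.0]]
contact_force: [0.2, -0.8, -2.7]
gripper_width: 0.0133
grip_force: 60.5
```

Run:
```python
from h import *
s=get_state(); print(s['clock'],s['ee_pos'],np.array(s['tool_rot']).round(3).tolist(),s['ft_torque'])
look('side',['dish','dish_grip','dish_mid','marble_center','dock_top'],'s9.png')
look('wrist',['dish_mid','marble_center'],'w9.png')
a=cv2.imread('pics/s9.png')[125:245,175:295]; b=cv2.imread('pics/w9.png')[150:350,178:378]
cv2.imwrite('pics/fin.png',np.hstack([cv2.resize(x,(400,400),interpolation=2) for x in(a,b)]))
```

```text
16.1 [ 0.53438033 -0.05679007  0.18745918] [[0.869, 0.495, 0.0], [0.495, -0.869, -0.0], [-0.0, 0.0, -1.0]] [ 0.02364083 -0.01375279  0.02466626]
side dish 0.96 [ 0.529  -0.0628  0.1273] (235, 182)
side dish_grip 0.63 [ 0.5265 -0.0628  0.2129] (234, 151)
side dish_mid 0.68 [ 0.5347 -0.0574  0.1437] (234, 179)
side marble_center 0.46 [ 0.5356 -0.0608  0.1418] (233, 179)
side dock_top 0.6 [ 0.5359 -0.0629  0.0237] (235, 216)
side dock_top 0.21 [ 5.377e-01 -5.920e-02 -4.000e-04] (236, 224)
wrist dish_mid 0.74 [ 0.5364 -0.059   0.1423] (283, 228)
wrist marble_center 0.73 [ 0.5335 -0.0579  0.1374] (279, 228)
wrist marble_center 0.49 [ 0.5338 -0.0582  0.1334] (280, 226)
```

View pics/fin.png

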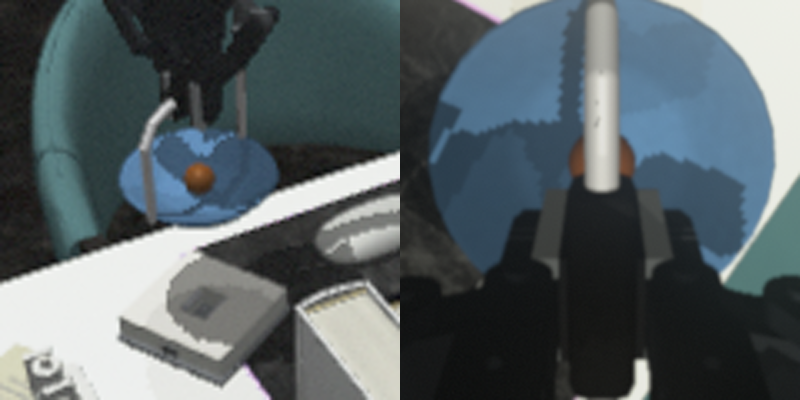

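The dish is level above the dock and turned 90°, with the marble in the middle at (200,180) in the left panel. I'm handing the job in.

```bash
python3 -c "from plant import *; print(job_done())"
```

```text
the job is handed in; nothing more can be done
None
```

The dish is out of its dock and held level about 10 cm above it, turned 90° with the marble resting in the middle; the job was handed in at about 16 s of the 35 s allowed, after one empty close of the fingers above the grip.

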